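# Open the gas isolator home, then turn the selector it frees

### The job

Put the drinks-gas manifold on the worktop into service: swing its flat isolator lever clockwise until it comes home against its cushioned stop, feeling for the stop and not straining it, and leave it there. That frees the black bar-grip selector knob beside it, which you then turn clockwise as far as it goes. Never force the lever or the knob, leave the glass, the jigger and the stopper where they stand, and let go at the end.

Things in the scene. Friction and masses are not known exactly. Their poses are not given: they have to be found in the camera images.
- manifold: Grey box-shaped gas manifold, fixed to the worktop, 115 (x) x 270 (y) x 60 mm high, with a round gauge on its front (-x) face and two pipe unions behind. Origin: centre of its underside; z up, y along its length. The isolator lever stands on top on its +y half (axis at y = +65 mm), the selector knob on its -y half (axis at y = -65 mm).
- isolator (a joint): Angle of the isolator lever (rad), growing clockwise seen from above. At 0 the lever points along the manifold's +y, at pi/2 along its +x. Starts between 0 and 0.15. The home stop differs from unit to unit and cannot be seen: the lever meets it somewhere between 0.9 and 1.5. Until then it turns with a steady drag of about 0.12 N m (1 to 2 N at 58 mm from the axis).
- isolator_axis (a point): On the lever's turning axis at mid-height of its blade, 91 mm above the worktop.
- isolator_end (a point): On the lever blade near its free end, 58 mm from the axis, at mid-height, 91 mm above the worktop. The blade is a steel bar on edge, 10 mm thick, 26 mm high (78 to 104 mm above the worktop), ending 71 mm from the axis (14 mm on the other side), 18 mm clear of the manifold's top. Push its side with closed fingers, or pinch it.
- selector (a joint): Angle of the selector knob (rad), 0 at the start, growing clockwise seen from above; end of travel 1.2, where it stays by itself. While the lever is not home a bolt blocks it, springily, from about 0.07 rad; forcing it loads the lever's cam (40 N there is about 0.6 N m on the knob, at about 0.28 rad). Free, it turns with about 0.06 N m; once it is turned the lever is locked.
- selector_grip (a point): On the selector's axis, mid-height of its grip, 90 mm above the worktop. The grip is an upright black bar 46 mm long, 14 mm thick, 74 to 102 mm above the worktop, on a round skirt 48 mm wide (64 to 74 mm high). At angle 0 its long side lies along the manifold's x. Pinch it across its 14 mm.
- isolator_shaft: Hidden shaft of the lever inside the manifold with the cam clamped on it; turns with the lever; origin on the lever's axis, 64 mm above the worktop; its pose does not tell where home lies. The cam meets the stop 30 mm from the axis; more than 40 N between them (1.2 N m, 20 N at 58 mm, reached about 0.2 rad past first contact) strains the stop.
- works: Hidden stop and bolt inside the manifold; origin on the lever's axis; its pose does not tell where the stop lies. The stop is a sprung cushion: past first contact the resistance grows by about 5 N m per rad (1.5 N per mm at 58 mm), on top of the drag. Let go, the lever is eased back to about first contact and stays there; within 0.06 rad of that the selector is free.
- tumbler: Bystander: greenish glass tumbler, 84 mm wide, 106 mm high, on the left; origin: centre of its underside.
- jigger: Bystander: steel double-cone jigger, 44 mm wide, 88 mm high, on the right; origin: centre of its underside.
- wine_stopper: Bystander: steel bottle stopper, 37 mm wide, 73 mm high, on the right; origin: centre of its underside.

How it is judged:
By the outcome, as a careful person would: the job done as asked, in the order asked, and still so for the second after the job is handed in, with the robot touching nothing.
It also fails if it takes over 64 s, if anything falls off the work surface, if the arm or the gripper's body presses on something with over 40 N, if the wrist force passes 120 N, or if a joint passes its speed limit or range.

### The arm

A 6-joint arm with a two-finger parallel gripper is mounted at the origin on a cart in front of the work surface, level with it; the furniture and walls round the work are solid. World frame = base frame: x ahead of the robot, y to its left, z up, the work surface at z = 0. Lengths are in m, angles in degrees, forces in N, time in s.
With the tool pointing down it reaches from about 0.4 to 0.825 m from the base axis. Payload 7 kg.
Tool frame: the origin (TCP) lies between the finger pads; the fingertips stand 22 mm ahead of it and the grasp point (between the pads) lies 3 mm ahead of it; z points along the fingers, y is the direction in which the jaws open and shut (so a half turn about z gives the same grasp; the last joint's range is limited). The gripper opens to 88 mm and grips with 3 to 60 N. Pads are 19 mm wide; open, the fingers measure 130 mm over their backs; the gripper's body (78 mm by 193 mm) begins 47 mm behind the grasp point.
Start: joints at [-24.918, 20.546, 0.682, 0, -70.136, -16.507], TCP at [0.506, -0.447, 0.249] pointing down, gripper open.
Joint ranges: [-176.03, 176.03], [-82.01, 121.73], [-58.28, 71.71], [-173.87, 95.51], [-174.79, -0.11], [-173.66, 173.66]. Speed limits (degrees/s): [136.94, 136.94, 172.46, 180, 180, 180].

### API

Orientations are given as [roll, pitch, yaw] about the fixed x, y, z axes, in that order (R = Rz(yaw) Ry(pitch) Rx(roll)).
In Python, from plant import telemetry, cams, r gives the robot as it stands.
- The arm moves only by the tool carry_out, never from a script. Its argument "commands" is one flat list of numbers, 5 for each row, row after row: the shift along the world's x, y, z as a fraction of full scale, then the turn about the world's z as a fraction of full scale, then the gripper's target within -1 to 1 (shut at 1, half-way at 0, fully open at -1). In form: [x, y, z, turn, claw, x, y, z, turn, claw, ...]. A call has 1 to 8 rows; each row shifts and turns the commanded pose from where the row before left it; what a row does not reach is not made up. Full scale, the value 1, is 0.04 m for a shift and 4 degrees for a turn. A row lasts 1/10 s, in which the tool goes at most 50 mm and 8.59 degrees, less where a joint would pass 70% of its speed; a pose out of reach is approached as far as the arm can. A call with a number of a shift or a turn outside -1 to 1 is refused whole. A call with a gripper value outside its range is refused whole. The fingers move at their own pace and stop on an object; "grip_force" is the grip in N (left out, the last holds). Time passes only in rows, so rows that do not move let the fingers close. It gives the time, the measured TCP pose, the force and the opening at its end, in the units of the state.
- telemetry.get_state(): the state, without advancing time (a new reading comes with each control period).
- cams.capture(name): name is "side" or "top" or "wrist"; returns a dict with "frame" (384x512x3 uint8, red, green, blue), "camera_matrix" (3x3 intrinsics, pixels), "camera_from_world" (4x4, takes a point from world to camera coordinates); the wrist camera has in their place "mount" (4x4, takes a point from camera to tool coordinates, whose origin is the TCP and whose axes are the flange's). Camera axes: x right, y down, z forward; pixel columns grow to the right and rows downward; lengths in m; the calibration is good to about 2 mm. A picture is of the moment at which its call begins: read the wrist's pose just before it. There is no depth.
- r.close_job(): hands the job in, once; it reports no verdict.
The state is a dict: "time_s": time; "joints": joint angles; "qd": joint speeds; "joint_torque": joint torques, N m; "tcp_pos": TCP position; "eef_rot": TCP orientation; "contact_force": force on the tool from outside, world axes, zero at the start; "moment": the same for the moment, N m; "gripper_width": finger opening in m.
Only numpy, scipy, OpenCV 4.12 (cv2) and the standard library are available. Lean on these libraries where they do the work, as an engineer would, in place of code of your own. Each camera call takes 0.05 s, during which the arm holds its last target. There are 200 camera calls.

## Working session

There is one attempt and no reset: what is moved stays moved. The work goes in short steps, Python scripts to look and compute and a tool call to move; the robot and the scene stay as the last step left them, time stands still between calls to the robot, and variables do not carry over. Pictures are saved under pics/ and viewed, about 8 in all and at most 12, crops included, and the job is handed in when it is done.

Besides the shell and the picture viewer there is one more tool, called after "Call:" as name(argument=value, ...), one argument or row to a line, values as JSON. carry_out: Moves the arm, as the interface text tells. Shift numbers are shares of 0.04 m and turn numbers shares of 4 degrees, none past 1 either way. Its arguments: {"type":"object","properties":{"commands":{"type":"array"},"grip_force":{"type":"number"}},"required":["commands"]}

```bash
mkdir -p pics; ls
python3 - <<'E'
from plant import telemetry,cams,r
import cv2,numpy as np
s=telemetry.get_state();print(s)
fs=[]
for n in("side","top"):
    c=cams.capture(n);cv2.imwrite(f"pics/{n}0.png",c["frame"][:,:,::-1]);np.savez(f"{n}0.npz",**c)
    print(n,c["camera_matrix"].tolist(),np.round(c["camera_from_world"],4).tolist())
E
```

```text
pics
{'time_s': 0.0, 'joints': array([-2.49184571e+01,  2.05885726e+01,  6.30265768e-01, -2.11444581e-02,
       -7.01365235e+01, -1.65074352e+01]), 'qd': array([ 0.00744532, -0.01211482,  0.0560333 ,  0.04813042,  0.01303527,
        0.12361799]), 'joint_torque': array([ 1.39292224e-03, -5.82721102e+01,  2.93061841e+01,  6.99730843e+00,
        7.02499703e-03, -1.84474407e-04]), 'tcp_pos': array([ 0.50573803, -0.4463053 ,  0.24762511]), 'eef_rot': array([ 1.79903430e+02, -7.89002174e-03, -1.31433087e+02]), 'contact_force': array([-0.89779569, -0.31438948, -0.43060649]), 'moment': array([ 0.01302002, -0.00096214, -0.02760156]), 'gripper_width': 0.08791174267891826}
side [[457.4131210356593, 0.0, 258.35921419420026], [0.0, 457.4131210356593, 188.5745292819618], [0.0, 0.0, 1.0]] [[0.6581, -0.7529, 0.0057, -0.3229], [-0.4817, -0.4268, -0.7654, 0.2986], [0.5787, 0.5009, -0.6436, 1.0166], [0.0, 0.0, 0.0, 1.0]]
top [[425.19758974767905, 0.0, 264.9150439327668], [0.0, 425.19758974767905, 196.77358547554888], [0.0, 0.0, 1.0]] [[0.0186, -0.9997, 0.0172, -0.0095], [-0.9922, -0.0206, -0.1226, 0.4674], [0.1229, -0.0148, -0.9923, 1.4784], [0.0, 0.0, 0.0, 1.0]]
```

View pics/top0.png

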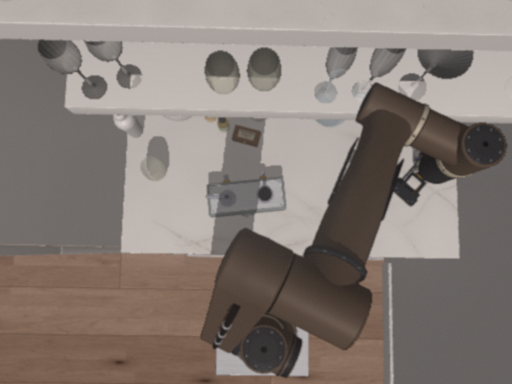

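View pics/side0.png

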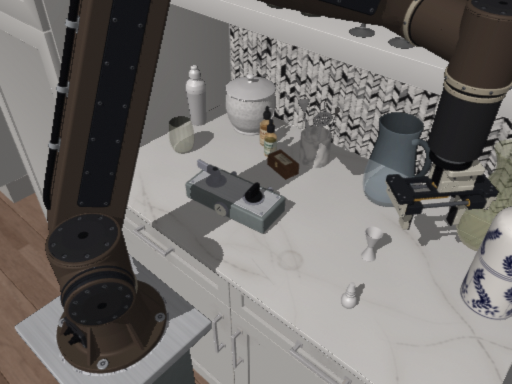

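The top view shows the manifold at about (247,196), the knob at (265,194) and the lever near (227,197). In the side view the manifold is at (235,195) and the knob at (255,192). I'll zoom in on both.

```bash
cat > h.py <<'E'
import numpy as np,cv2
def load(n): return dict(np.load(f"{n}0.npz"))
def ray(K,T,uv):
    d=np.linalg.inv(K)@[*uv,1.];R=T[:3,:3]
    return -R.T@T[:3,3],R.T@d
def onz(K,T,uv,z):
    o,d=ray(K,T,uv);return o+d*(z-o[2])/d[2]
def cross(r1,r2):
    (a,u),(b,v)=r1,r2
    s=np.linalg.lstsq(np.c_[u,-v],b-a,rcond=None)[0]
    p,q=a+u*s[0],b+v*s[1];return (p+q)/2,np.linalg.norm(p-q)
E
python3 - <<'E'
import cv2,numpy as np
a=cv2.imread("pics/top0.png")[165:230,195:305];b=cv2.imread("pics/side0.png")[150:240,175:295]
a=cv2.resize(a,None,fx=7,fy=7,interpolation=cv2.INTER_CUBIC)
b=cv2.resize(b,None,fx=6,fy=6,interpolation=cv2.INTER_CUBIC)
cv2.imwrite("pics/top_c.png",a);cv2.imwrite("pics/side_c.png",b)
E
```

```text
(no output)
```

View pics/top_c.png

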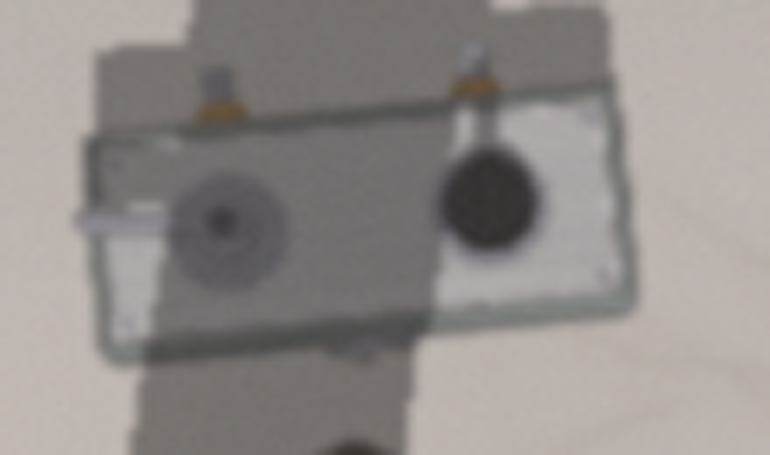

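View pics/side_c.png

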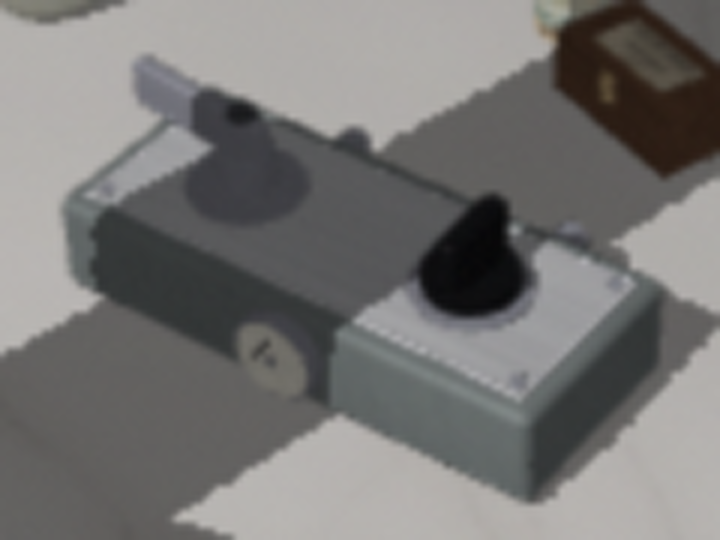

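The top crop shows the lever cap at (222,222), the lever tip at (80,220), the knob at (490,200) and the box corners at (87,135), (612,80), (635,310) and (105,360). The side crop shows the cap at (241,110), the tip at (145,60), the knob bar at (490,205) to (435,265), and corners at (535,412), (662,290) and (68,210).

Run:
```python
from h import *
t,s=load("top"),load("side")
T=lambda X,Y:((X+.5)/7-.5+195,(Y+.5)/7-.5+165)
S=lambda X,Y:((X+.5)/6-.5+175,(Y+.5)/6-.5+150)
kt=(t["camera_matrix"],t["camera_from_world"]);ks=(s["camera_matrix"],s["camera_from_world"])
for n,a,b in(("cap",(222,222),(241,110)),("tip",(80,218),(140,75)),("BR",(632,300),(535,412)),("TR",(612,85),(662,290)),("BL",(105,345),(68,210)),("knob",(490,200),(465,235))):
    p,e=cross(ray(*kt,T(*a)),ray(*ks,S(*b)));print(n,p.round(4),round(e,4))
C=[onz(*kt,T(*q),.06) for q in((87,135),(612,82),(632,305),(105,350))]
C=np.array(C);print(C.round(4));c=C.mean(0);print("ctr",c)
d=(C[0]-C[1])+(C[3]-C[2]);yaw=np.arctan2(-d[0],d[1]);print("yaw",np.degrees(yaw),np.linalg.norm(d)/2)
y=np.array([-np.sin(yaw),np.cos(yaw),0])
print("axes",c+.065*y,c-.065*y)
print("cap@.104",onz(*kt,T(222,222),.104),onz(*ks,S(241,110),.104)); print("tip@.1",onz(*kt,T(78,218),.1));print("knob@.1",onz(*kt,T(490,200),.095))
for n,u in(("jig",(371,258)),("stop",(349,305)),("tum",(183,149))): print(n,onz(*ks,u,0.))
```

```text
cap [0.4562 0.1312 0.1054] 0.002
tip [0.4579 0.2018 0.09  ] 0.004
BR [ 0.429  -0.0706  0.0583] 0.0024
TR [ 0.5365 -0.0582  0.0514] 0.0015
BL [0.3992 0.193  0.0467] 0.0057
knob [0.4708 0.0033 0.0918] 0.0037
[[ 0.5047  0.2023  0.06  ]
 [ 0.537  -0.0582  0.06  ]
 [ 0.4255 -0.0696  0.06  ]
 [ 0.3979  0.1897  0.06  ]]
ctr [0.46629061 0.0660128  0.06      ]
yaw 6.565161863596286 0.26161088835742546
axes [0.45885896 0.13058656 0.06      ] [0.47372226 0.00143904 0.06      ]
cap@.104 [0.45718383 0.13068204 0.104     ] [0.45672072 0.13321181 0.104     ]
tip@.1 [0.45817792 0.20024006 0.1       ]
knob@.1 [0.47172343 0.002052   0.095     ]
jig [ 0.54689666 -0.33243723  0.        ]
stop [ 0.38775128 -0.368076    0.        ]
tum [ 5.51247462e-01  3.87602003e-01 -1.11022302e-16]
```

Heights agree with the text (cap about 0.105, tip blade about 0.09, manifold top about 0.055). Lever axis is about (0.4575, 0.1315), knob about (0.472, 0.002), manifold yaw about 6.5°, and the lever starts pointing along world +y. I'm moving above the lever's near side with the fingers closing.

Call:
carry_out(
  commands=[-0.1, 1, 0, -0.75, 1, -0.1, 1, 0, -0.75, 1, -0.1, 1, 0, -0.75, 1, -0.1, 1, 0, -0.75, 1, -0.1, 1, 0, -0.75, 1, -0.1, 1, 0, -0.75, 1, -0.1, 1, 0, -0.75, 1, -0.1, 1, 0, -0.75, 1],
  grip_force=20,
)

```text
time_s: 0.9
tcp_pos: [0.4735, -0.1251, 0.2484]
eef_rot: [180.0, -0.0, -155.6]
contact_force: [0.3, -0.1, -0.8]
gripper_width: 0.0293
```

Call:
carry_out(
  commands=[-0.12, 1, 0, -0.8, 1, -0.12, 1, 0, -0.8, 1, -0.12, 1, 0, -0.8, 1, -0.12, 1, 0, -0.8, 1, -0.12, 1, 0, -0.8, 1, -0.12, 1, 0, -0.8, 1, -0.12, 1, 0, -0.7, 1, -0.12, 0.9, 0, -0.5, 1],
)

```text
time_s: 1.7
tcp_pos: [0.435, 0.1911, 0.2485]
eef_rot: [180.0, -0.0, -179.5]
contact_force: [0.5, -0.4, 0.3]
gripper_width: 0.0004
```

```bash
cat > look.py <<'E'
import sys
from plant import telemetry,cams
import cv2,numpy as np
s=telemetry.get_state();np.set_printoptions(precision=4,suppress=True)
for k in("time_s","joints","tcp_pos","eef_rot","contact_force","moment","gripper_width"):print(k,s[k])
c=cams.capture("wrist");n=sys.argv[1]
np.savez(n+"0.npz",**c,p=s["tcp_pos"],e=s["eef_rot"])
cv2.imwrite(f"pics/{n}.png",c["frame"][:,:,::-1]);print(c["camera_matrix"],c["mount"])
E
python3 look.py w1
```

```text
time_s 1.7
joints [  47.5177    1.3741  -23.5877   -0.007   -65.034  -137.0223]
tcp_pos [0.435  0.1911 0.2485]
eef_rot [ 179.9926   -0.0018 -179.5075]
contact_force [ 0.549  -0.3589  0.2613]
moment [-0.0593 -0.104   0.0131]
gripper_width 0.00035883395903221115
[[277.8955   0.     254.0462]
 [  0.     277.8955 191.2241]
 [  0.       0.       1.    ]] [[-0.0013 -0.9563 -0.2922  0.0794]
 [ 1.     -0.0015  0.0003  0.    ]
 [-0.0007 -0.2922  0.9563 -0.1361]
 [ 0.      0.      0.      1.    ]]
```

View pics/w1.png

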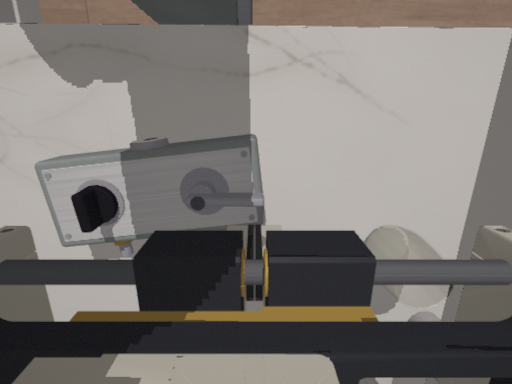

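The wrist view shows the lever cap at (198,203), its tip at (262,200) and the knob bar at about (95,208). Joint 6 would run out of range on this yaw branch, so I'll turn the tool by +180°. First a check of these points against the earlier ones.

```bash
cat >> h.py <<'E'
from scipy.spatial.transform import Rotation as Ro
def wcam(n):
    d=load(n);T=np.eye(4);T[:3,:3]=Ro.from_euler("xyz",d["e"],degrees=True).as_matrix();T[:3,3]=d["p"]
    return d["camera_matrix"],np.linalg.inv(T@d["mount"])
E
python3 - <<'E'
from h import *
k=wcam("w1")
for n,u,z in(("cap",(198,203),.105),("tip",(262,200),.104),("knobbar a",(78,192),.102),("knobbar b",(86,228),.102),("skirt",(101,202),.07),("c1",(40,163),.06),("c2",(255,137),.06),("c3",(265,222),.06),("c4",(66,241),.06)):print(n,onz(*k,u,z).round(4))
E
```

```text
cap [0.4546 0.1316 0.105 ]
tip [0.4511 0.1998 0.104 ]
knobbar a [0.4441 0.004  0.102 ]
knobbar b [0.4859 0.0054 0.102 ]
skirt [0.4665 0.0082 0.07  ]
c1 [ 0.4216 -0.0623  0.06  ]
c2 [0.3894 0.192  0.06  ]
c3 [0.4954 0.2056 0.06  ]
c4 [ 0.5237 -0.051   0.06  ]
```

Call:
carry_out(
  commands=[0, 0, 0, 1, 1, 0, 0, 0, 1, 1, 0, 0, 0, 1, 1, 0, 0, 0, 1, 1, 0, 0, 0, 1, 1, 0, 0, 0, 1, 1, 0, 0, 0, 1, 1, 0, 0, 0, 1, 1],
)

```text
time_s: 2.55
tcp_pos: [0.4355, 0.1892, 0.2483]
eef_rot: [180.0, -0.0, -147.3]
contact_force: [-0.0, 0.1, -0.7]
gripper_width: 0.0002
```

Call:
carry_out(
  commands=[0, 0, 0, 1, 1, 0, 0, 0, 1, 1, 0, 0, 0, 1, 1, 0, 0, 0, 1, 1, 0, 0, 0, 1, 1, 0, 0, 0, 1, 1, 0, 0, 0, 1, 1, 0, 0, 0, 1, 1],
)

```text
time_s: 3.35
tcp_pos: [0.4355, 0.1892, 0.2483]
eef_rot: [180.0, -0.0, -115.3]
contact_force: [0.3, 0.5, -0.5]
gripper_width: 0.0003
```

Call:
carry_out(
  commands=[0, 0, 0, 1, 1, 0, 0, 0, 1, 1, 0, 0, 0, 1, 1, 0, 0, 0, 1, 1, 0, 0, 0, 1, 1, 0, 0, 0, 1, 1, 0, 0, 0, 1, 1, 0, 0, 0, 1, 1],
)

```text
time_s: 4.15
tcp_pos: [0.4355, 0.1892, 0.2483]
eef_rot: [180.0, -0.0, -83.3]
contact_force: [-0.3, -0.2, -0.3]
gripper_width: 0.0005
```

Call:
carry_out(
  commands=[0, 0, 0, 1, 1, 0, 0, 0, 1, 1, 0, 0, 0, 1, 1, 0, 0, 0, 1, 1, 0, 0, 0, 1, 1, 0, 0, 0, 1, 1, 0, 0, 0, 1, 1, 0, 0, 0, 1, 1],
)

```text
time_s: 4.95
tcp_pos: [0.4355, 0.1892, 0.2483]
eef_rot: [180.0, 0.0, -51.3]
contact_force: [-0.2, 0.0, -0.7]
gripper_width: 0.0004
```

Call:
carry_out(
  commands=[0, 0, 0, 1, 1, 0, 0, 0, 1, 1, 0, 0, 0, 1, 1, 0, 0, 0, 1, 1, 0, 0, 0, 1, 1, 0, 0, 0, 1, 1, 0, 0, 0, 1, 1, 0, 0, 0, 1, 1],
)

```text
time_s: 5.75
tcp_pos: [0.4355, 0.1892, 0.2483]
eef_rot: [180.0, 0.0, -19.3]
contact_force: [0.4, -0.2, 0.6]
gripper_width: 0.0004
```

Call:
carry_out(
  commands=[0, 0, 0, 1, 1, 0, 0, 0, 1, 1, 0, 0, 0, 1, 1, 0, 0, 0, 1, 1, 0, 0, 0, 1, 1],
)

```text
time_s: 6.25
tcp_pos: [0.4355, 0.1892, 0.2483]
eef_rot: [180.0, 0.0, 0.7]
contact_force: [0.3, -0.1, -0.1]
gripper_width: 0.0005
```

Call:
carry_out(
  commands=[-0.2, 0, 0, 0, 1, -0.2, 0, -0.4, 0, 1, 0, 0, -0.7, 0, 1, 0, 0, -0.7, 0, 1, 0, 0, -0.7, 0, 1, 0, 0, -0.7, 0, 1, 0, 0, -0.4, 0, 1, 0, 0, -0.15, 0, 1],
)

```text
time_s: 7.05
tcp_pos: [0.4184, 0.1884, 0.097]
eef_rot: [179.9, 0.1, 0.5]
contact_force: [0.1, -0.1, -0.3]
gripper_width: 0.0008
```

Call:
carry_out(
  commands=[0.05, 0, 0, 0, 1, 0.05, 0, 0, 0, 1, 0.05, 0, 0, 0, 1, 0.05, 0, 0, 0, 1],
)

```text
time_s: 7.45
tcp_pos: [0.4283, 0.1898, 0.0994]
eef_rot: [-179.9, -0.1, 0.6]
contact_force: [-0.4, 0.3, 0.2]
gripper_width: 0.0004
```

Call:
carry_out(
  commands=[0.05, 0, 0, 0, 1, 0.05, 0, 0, 0, 1, 0.05, 0, 0, 0, 1, 0.05, 0, 0, 0, 1],
)

```text
time_s: 7.85
tcp_pos: [0.4359, 0.1894, 0.0986]
eef_rot: [180.0, -0.0, 0.6]
contact_force: [0.6, 0.5, 0.1]
gripper_width: 0.0004
```

Call:
carry_out(
  commands=[0.05, 0, 0, 0, 1, 0.05, 0, 0, 0, 1, 0.05, 0, 0, 0, 1],
)

```text
time_s: 8.15
tcp_pos: [0.4416, 0.1895, 0.0985]
eef_rot: [-180.0, 0.0, 0.6]
contact_force: [-3.2, 2.3, 1.8]
gripper_width: 0.0004
```

Contact was felt at x≈0.44. From here I swing the tool as a rigid arc about the lever axis, 4° per row, up to 32° (the earliest the stop can be met is about 45°).

Call:
carry_out(
  commands=[0.102, 0.022, 0, -1, 1, 0.103, 0.015, 0, -1, 1, 0.104, 0.007, 0, -1, 1, 0.104, 0, 0, -1, 1],
)

```text
time_s: 8.55
tcp_pos: [0.458, 0.191, 0.0984]
eef_rot: [180.0, 0.0, -15.6]
contact_force: [-3.2, 0.8, 2.3]
gripper_width: 0.0007
```

Call:
carry_out(
  commands=[0.104, -0.007, 0, -1, 1, 0.103, -0.014, 0, -1, 1, 0.102, -0.022, 0, -1, 1, 0.1, -0.029, 0, -1, 1],
)

```text
time_s: 8.95
tcp_pos: [0.4743, 0.188, 0.0984]
eef_rot: [179.9, 0.0, -31.6]
contact_force: [-2.8, 0.1, 1.2]
gripper_width: 0.0004
```

Call:
carry_out(
  commands=[0.049, -0.018, 0, -0.5, 1, 0.049, -0.018, 0, -0.5, 1, 0.048, -0.021, 0, -0.5, 1, 0.048, -0.021, 0, -0.5, 1],
)

```text
time_s: 9.35
tcp_pos: [0.482, 0.1848, 0.0984]
eef_rot: [179.9, 0.0, -39.5]
contact_force: [-2.1, 0.9, 2.1]
gripper_width: 0.0005
```

Call:
carry_out(
  commands=[0.046, -0.024, 0, -0.5, 1, 0.046, -0.024, 0, -0.5, 1],
)

```text
time_s: 9.55
tcp_pos: [0.4856, 0.1829, 0.0983]
eef_rot: [179.9, 0.0, -43.5]
contact_force: [-3.4, 2.0, 1.2]
gripper_width: 0.0004
```

Call:
carry_out(
  commands=[0.044, -0.028, 0, -0.5, 1, 0.044, -0.028, 0, -0.5, 1],
)

```text
time_s: 9.75
tcp_pos: [0.4891, 0.1807, 0.0983]
eef_rot: [179.9, 0.0, -47.5]
contact_force: [-4.0, 0.7, 1.6]
gripper_width: 0.0003
```

Call:
carry_out(
  commands=[0.042, -0.031, 0, -0.5, 1],
)

```text
time_s: 9.85
tcp_pos: [0.4908, 0.1795, 0.0983]
eef_rot: [179.9, 0.0, -49.5]
contact_force: [-3.5, 0.6, 1.4]
gripper_width: 0.0004
```

Call:
carry_out(
  commands=[0.042, -0.031, 0, -0.5, 1],
)

```text
time_s: 9.95
tcp_pos: [0.4925, 0.1783, 0.0983]
eef_rot: [179.9, 0.0, -51.5]
contact_force: [-3.1, 0.4, 1.6]
gripper_width: 0.0005
```

Call:
carry_out(
  commands=[0.04, -0.033, 0, -0.5, 1],
)

```text
time_s: 10.05
tcp_pos: [0.4941, 0.177, 0.0983]
eef_rot: [179.9, 0.0, -53.5]
contact_force: [-2.8, 0.8, 0.9]
gripper_width: 0.0003
```

Call:
carry_out(
  commands=[0.04, -0.033, 0, -0.5, 1],
)

```text
time_s: 10.15
tcp_pos: [0.4957, 0.1756, 0.0983]
eef_rot: [179.9, 0.0, -55.5]
contact_force: [-3.5, 1.5, 0.9]
gripper_width: 0.0006
```

Call:
carry_out(
  commands=[0.038, -0.036, 0, -0.5, 1],
)

```text
time_s: 10.25
tcp_pos: [0.4972, 0.1742, 0.0983]
eef_rot: [179.9, 0.0, -57.5]
contact_force: [-3.2, 1.9, 1.4]
gripper_width: 0.0007
```

Call:
carry_out(
  commands=[0.038, -0.036, 0, -0.5, 1],
)

```text
time_s: 10.35
tcp_pos: [0.4987, 0.1728, 0.0983]
eef_rot: [179.9, 0.0, -59.5]
contact_force: [-3.5, 0.6, 1.4]
gripper_width: 0.0006
```

Call:
carry_out(
  commands=[0.035, -0.039, 0, -0.5, 1],
)

```text
time_s: 10.45
tcp_pos: [0.5001, 0.1713, 0.0983]
eef_rot: [179.9, 0.0, -61.5]
contact_force: [-3.5, 2.7, 0.6]
gripper_width: 0.0003
```

Call:
carry_out(
  commands=[0.035, -0.039, 0, -0.5, 1],
)

```text
time_s: 10.55
tcp_pos: [0.5015, 0.1697, 0.0983]
eef_rot: [179.9, 0.0, -63.5]
contact_force: [-2.6, 2.0, 0.8]
gripper_width: 0.0001
```

Call:
carry_out(
  commands=[0.032, -0.041, 0, -0.5, 1],
)

```text
time_s: 10.65
tcp_pos: [0.5028, 0.1681, 0.0983]
eef_rot: [179.9, 0.0, -65.5]
contact_force: [-3.8, 1.7, -0.2]
gripper_width: 0.0005
```

Call:
carry_out(
  commands=[0.032, -0.041, 0, -0.5, 1],
)

```text
time_s: 10.75
tcp_pos: [0.5041, 0.1664, 0.0983]
eef_rot: [179.9, 0.0, -67.5]
contact_force: [-3.1, 2.3, 0.1]
gripper_width: 0.0003
```

Call:
carry_out(
  commands=[0.029, -0.043, 0, -0.5, 1],
)

```text
time_s: 10.85
tcp_pos: [0.5053, 0.1648, 0.0983]
eef_rot: [179.9, 0.0, -69.5]
contact_force: [-3.8, 2.6, 0.9]
gripper_width: 0.0007
```

Call:
carry_out(
  commands=[0.029, -0.043, 0, -0.5, 1],
)

```text
time_s: 10.95
tcp_pos: [0.5063, 0.1634, 0.0983]
eef_rot: [179.9, 0.0, -71.5]
contact_force: [-6.3, 6.5, 2.1]
gripper_width: 0.0004
```

Force along the push jumped from about 3 to 8 N. One small step will confirm the stop.

Call:
carry_out(
  commands=[0.013, -0.022, 0, -0.25, 1],
)

```text
time_s: 11.05
tcp_pos: [0.5067, 0.1628, 0.0983]
eef_rot: [180.0, 0.1, -72.5]
contact_force: [-7.0, 6.9, 2.7]
gripper_width: 0.0005
```

Call:
carry_out(
  commands=[0, 0, 0, 0, 1],
)

```text
time_s: 11.15
tcp_pos: [0.5067, 0.1628, 0.0983]
eef_rot: [180.0, 0.1, -72.5]
contact_force: [-5.1, 4.7, 0.9]
gripper_width: 0.0008
```

Call:
carry_out(
  commands=[0.013, -0.022, 0, -0.25, 1],
)

```text
time_s: 11.25
tcp_pos: [0.5071, 0.1622, 0.0983]
eef_rot: [180.0, 0.1, -73.5]
contact_force: [-7.3, 7.7, 2.1]
gripper_width: 0.0001
```

Call:
carry_out(
  commands=[0.013, -0.022, 0, -0.25, 1],
)

```text
time_s: 11.35
tcp_pos: [0.5076, 0.1615, 0.0983]
eef_rot: [180.0, 0.1, -74.5]
contact_force: [-8.2, 8.2, 2.3]
gripper_width: 0.0003
```

Call:
carry_out(
  commands=[0, 0, 0, 0, 1],
)

```text
time_s: 11.45
tcp_pos: [0.5076, 0.1615, 0.0983]
eef_rot: [180.0, 0.1, -74.5]
contact_force: [-7.6, 7.5, 2.2]
gripper_width: 0.0003
```

The force grows steadily to about 10 N, half the strain limit, so the stop is met at about 70° world. I'm backing off gently and raising.

Call:
carry_out(
  commands=[-0.03, 0.05, 0, 0, 1, -0.03, 0.05, 0, 0, 1, -0.05, 0.1, 0, 0, 1, -0.05, 0.2, 0, 0, 1, -0.05, 0.3, 0, 0, 1, 0, 0.1, 0.5, 0, 1, 0, 0, 1, 0, 1, 0, 0, 1, 0, 1],
)

```text
time_s: 12.25
tcp_pos: [0.4995, 0.1931, 0.1993]
eef_rot: [179.9, -0.1, -74.4]
contact_force: [0.4, 1.5, 0.1]
gripper_width: 0.0001
```

Call:
carry_out(
  commands=[-0.2, -0.8, 0, 1, -1, -0.2, -0.8, 0, 1, -1, -0.2, -0.8, 0, 1, -1, -0.2, -0.8, 0, 1, -1, -0.2, -0.8, 0, 1, -1, 0, 0, 0, 1, -1, 0, 0, 0, 1, -1, 0, 0, 0, 1, -1],
)

```text
time_s: 13.05
tcp_pos: [0.4601, 0.0328, 0.1988]
eef_rot: [-180.0, -0.0, -42.3]
contact_force: [-0.1, 0.4, 0.9]
gripper_width: 0.0591
```

Call:
carry_out(
  commands=[0, 0, 0, 1, -1, 0, 0, 0, 1, -1, 0, 0, 0, 1, -1, 0, 0, 0, 1, -1, 0, 0, 0, 1, -1, 0, 0, 0, 1, -1, 0, 0, 0, 1, -1, 0, 0, 0, 1, -1],
)

```text
time_s: 13.85
tcp_pos: [0.4602, 0.0332, 0.1987]
eef_rot: [-180.0, -0.0, -10.2]
contact_force: [0.2, -0.9, 0.0]
gripper_width: 0.0876
```

Call:
carry_out(
  commands=[0, 0, 0, 1, -1, 0, 0, 0, 1, -1, 0, 0, 0, 1, -1, 0, 0, 0, 1, -1, 0, 0, 0, 0.2, -1, 0, 0, 0, 0, -1, 0, 0, 0, 0, -1],
)

```text
time_s: 14.55
tcp_pos: [0.46, 0.0328, 0.1986]
eef_rot: [180.0, -0.0, 6.3]
contact_force: [-0.5, -1.6, 0.2]
gripper_width: 0.0878
```

```bash
python3 look.py w2 | head -7
```

```text
time_s 14.55
joints [ 28.6513   2.4724 -29.463    0.0031 -58.0632  67.6495]
tcp_pos [0.46   0.0328 0.1986]
eef_rot [179.9981  -0.0023   6.3025]
contact_force [-0.513  -1.5654  0.1713]
moment [-0.0928  0.1488 -0.0335]
gripper_width 0.08784513678399566
```

View pics/w2.png

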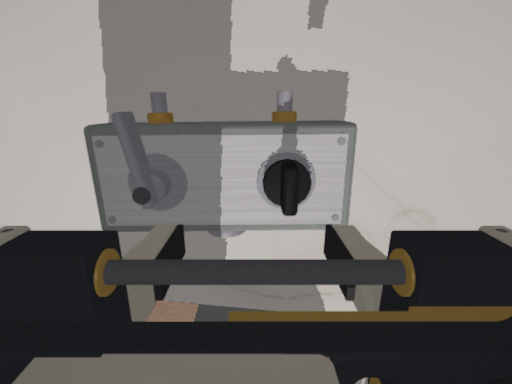

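The wrist view is square to the manifold. The lever cap is at (142,195) with its tip at (125,120), swung to near home. The knob skirt is centred on (287,182) and the bar runs along column 290, with its near end at row 213.

Run:
```python
from h import *
k=wcam("w2")
im=cv2.cvtColor(cv2.imread("pics/w2.png"),cv2.COLOR_BGR2GRAY)
print(im[205,270:310].tolist());print(im[150:222,290].tolist())
for n,u,z in(("cap",(142,195),.105),("tip",(125,117),.104),("bar near",(290,213),.102),("bar mid",(290,190),.102),("skirt outer",(287,182),.066),("c1",(93,128),.06),("c2",(350,127),.06),("c3",(347,226),.06),("c4",(103,226),.06)):print(n,onz(*k,u,z).round(4))
```

```text
[167, 156, 151, 147, 147, 146, 140, 122, 101, 90, 62, 18, 20, 21, 27, 32, 39, 43, 40, 40, 38, 33, 35, 31, 28, 28, 23, 86, 134, 152, 161, 170, 175, 175, 175, 175, 175, 175, 175, 175]
[117, 115, 109, 96, 94, 94, 95, 95, 90, 66, 19, 22, 19, 15, 14, 18, 14, 21, 21, 23, 26, 29, 31, 34, 31, 34, 32, 33, 34, 36, 34, 35, 36, 34, 34, 34, 35, 36, 35, 36, 36, 38, 37, 38, 38, 38, 38, 40, 39, 38, 36, 39, 38, 38, 39, 38, 38, 38, 39, 35, 37, 36, 37, 36, 31, 91, 158, 178, 176, 175, 172, 170]
cap [0.4548 0.1303 0.105 ]
tip [0.5192 0.1437 0.104 ]
bar near [ 4.511e-01 -3.000e-04  1.020e-01]
bar mid [0.4724 0.0028 0.102 ]
skirt outer [0.4702 0.001  0.066 ]
c1 [0.5018 0.1943 0.06  ]
c2 [ 0.5297 -0.0525  0.06  ]
c3 [ 0.4272 -0.0709  0.06  ]
c4 [0.3987 0.1897 0.06  ]
```

Run:
```python
from h import *
im=cv2.imread("pics/w2.png")
K,T=wcam("w2")
P=np.array([[.456,.131,.104]]+[[.456+.071*np.sin(a),.131+.071*np.cos(a),.104] for a in np.radians([66,70,74,78])])
q,_=cv2.projectPoints(P,cv2.Rodrigues(T[:3,:3])[0],T[:3,3],K,None);print(q.reshape(-1,2).round(1))
c=cv2.resize(im[100:220,80:220],None,fx=5,fy=5,interpolation=cv2.INTER_CUBIC)
c=cv2.convertScaleAbs(c,alpha=1.6)
cv2.imwrite("pics/w2c.png",c)
```

```text
[[141.7 193.3]
 [104.6 112.6]
 [110.3 110.8]
 [116.2 109.5]
 [122.2 108.6]]
```

View pics/w2c.png

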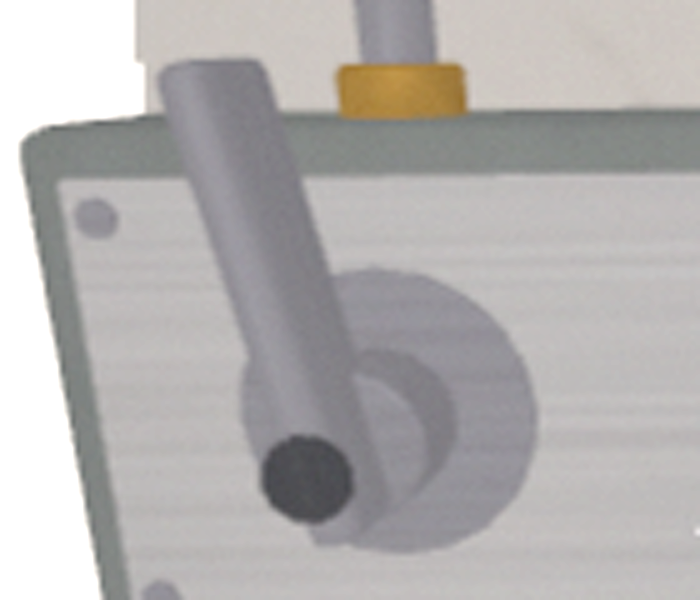

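The lever lies at about 72–73°, matching the felt first contact. Now over the knob and down, with the fingertips kept above the skirt.

Call:
carry_out(
  commands=[0.14, -0.39, 0, 0, -1, 0.14, -0.39, 0, 0, -1, 0, 0, -0.5, 0, -1, 0, 0, -0.6, 0, -1, 0, 0, -0.6, 0, -1, 0, 0, -0.5, 0, -1, 0, 0, -0.2, 0, -1, 0, 0, -0.08, 0, -1],
)

```text
time_s: 15.4
tcp_pos: [0.471, 0.0012, 0.0988]
eef_rot: [180.0, 0.1, 6.4]
contact_force: [0.6, 0.3, 0.4]
gripper_width: 0.0876
```

Call:
carry_out(
  commands=[0, 0, 0, 0, 0.3, 0, 0, 0, 0, 0.3, 0, 0, 0, 0, 0.3, 0, 0, 0, 0, 0.3],
  grip_force=10,
)

```text
time_s: 15.8
tcp_pos: [0.4715, 0.0015, 0.1]
eef_rot: [-180.0, -0.1, 6.4]
contact_force: [0.2, 0.4, 0.2]
gripper_width: 0.0612
```

Close gently and watch the side force for centring.

Call:
carry_out(
  commands=[0, 0, 0, 0, 1, 0, 0, 0, 0, 1, 0, 0, 0, 0, 1, 0, 0, 0, 0, 1, 0, 0, 0, 0, 1, 0, 0, 0, 0, 1, 0, 0, 0, 0, 1, 0, 0, 0, 0, 1],
  grip_force=10,
)

```text
time_s: 16.6
tcp_pos: [0.4712, 0.0017, 0.0994]
eef_rot: [-180.0, -0.0, 6.4]
contact_force: [-1.1, 4.3, 0.5]
gripper_width: 0.0138
```

```bash
python3 look.py w3 | head -7
```

```text
time_s 16.6
joints [ 24.2023  10.5138 -35.7256  -0.0344 -43.7464  72.1954]
tcp_pos [0.4712 0.0017 0.0994]
eef_rot [-179.973    -0.0063    6.3728]
contact_force [-1.0939  4.2578  0.4555]
moment [1.502  0.7098 0.0288]
gripper_width 0.013762667028361276
```

The bar is gripped (13.8 mm) with about 4 N pulling toward +y, so I ease 1 mm that way and then turn a little at a time.

Call:
carry_out(
  commands=[0, 0.03, 0, 0, 1, 0, 0, 0, 0, 1],
)

```text
time_s: 16.85
tcp_pos: [0.4711, 0.0019, 0.0994]
eef_rot: [179.9, 0.0, 6.4]
contact_force: [1.0, -4.5, 0.7]
gripper_width: 0.0141
```

Call:
carry_out(
  commands=[0, 0, 0, -0.5, 1, 0, 0, 0, -0.5, 1],
)

```text
time_s: 17.05
tcp_pos: [0.4711, 0.0018, 0.0993]
eef_rot: [179.9, 0.0, 2.3]
contact_force: [0.6, -3.3, -0.5]
gripper_width: 0.014
```

```bash
cat > st.py <<'E'
from plant import telemetry
s=telemetry.get_state()
for k in("tcp_pos","eef_rot","contact_force","moment","gripper_width"):print(k,s[k])
E
python3 st.py
```

```text
tcp_pos [0.47109462 0.00183444 0.09933164]
eef_rot [1.79938674e+02 2.56537895e-02 2.30591638e+00]
contact_force [ 0.60895693 -3.29065989 -0.51177434]
moment [-1.618197   -0.23771164  0.05924356]
gripper_width 0.014031184792124502
```

Call:
carry_out(
  commands=[0, 0, 0, -0.5, 1, 0, 0, 0, -0.5, 1],
)

```text
time_s: 17.25
tcp_pos: [0.4711, 0.0018, 0.0994]
eef_rot: [179.9, 0.0, -1.7]
contact_force: [1.9, -3.8, -0.2]
gripper_width: 0.0142
```

```bash
python3 st.py
```

```text
tcp_pos [0.47113086 0.00177287 0.09936145]
eef_rot [ 1.79934193e+02  1.84784700e-02 -1.69672126e+00]
contact_force [ 1.89833316 -3.7723478  -0.15859197]
moment [-1.72761158 -0.28263028  0.10180629]
gripper_width 0.01424928398870492
```

Call:
carry_out(
  commands=[0, -0.01, 0, -0.5, 1],
)

```text
time_s: 17.35
tcp_pos: [0.4711, 0.0017, 0.0993]
eef_rot: [180.0, 0.0, -3.7]
contact_force: [-0.3, 0.3, 0.7]
gripper_width: 0.0139
```

```bash
python3 st.py
```

```text
tcp_pos [0.47114213 0.00165934 0.09934931]
eef_rot [ 1.79962338e+02  7.97908346e-03 -3.70621435e+00]
contact_force [-0.31166934  0.34109689  0.7038424 ]
moment [-0.25515624  0.2501836   0.07235549]
gripper_width 0.013850267802233146
```

Call:
carry_out(
  commands=[0, 0, 0, -0.5, 1],
)

```text
time_s: 17.45
tcp_pos: [0.4711, 0.0017, 0.0993]
eef_rot: [180.0, 0.0, -5.7]
contact_force: [-0.2, -1.6, 0.6]
gripper_width: 0.014
```

```bash
python3 st.py
```

```text
tcp_pos [0.4711269  0.00166632 0.09934637]
eef_rot [ 1.79962740e+02  1.03158041e-02 -5.70665856e+00]
contact_force [-0.20760553 -1.55097958  0.63031446]
moment [-0.88219955 -0.10677868  0.04519622]
gripper_width 0.013959107265538666
```

At 0.21 rad with only about 0.06 N m, the bolt is free. On with the turn.

Call:
carry_out(
  commands=[0, 0, 0, -1, 1, 0, 0, 0, -1, 1, 0, 0, 0, -1, 1, 0, 0, 0, -1, 1, 0, 0, 0, -1, 1, 0, 0, 0, -1, 1],
)

```text
time_s: 18.05
tcp_pos: [0.471, 0.0014, 0.0994]
eef_rot: [179.9, -0.0, -29.8]
contact_force: [0.6, -3.0, 0.5]
gripper_width: 0.0137
```

```bash
python3 st.py
```

```text
tcp_pos [0.47102395 0.00138623 0.0993622 ]
eef_rot [ 1.79928781e+02 -6.09925995e-03 -2.97787727e+01]
contact_force [ 0.62746577 -3.04767674  0.50445626]
moment [-1.51107725 -0.12692827  0.08562149]
gripper_width 0.013699195823092985
```

Call:
carry_out(
  commands=[0, 0, 0, -1, 1, 0, 0, 0, -1, 1, 0, 0, 0, -1, 1, 0, 0, 0, -1, 1, 0, 0, 0, -1, 1, 0, 0, 0, -1, 1],
)

```text
time_s: 18.65
tcp_pos: [0.4708, 0.0012, 0.0994]
eef_rot: [179.9, -0.0, -53.8]
contact_force: [0.5, -5.4, 1.7]
gripper_width: 0.0142
```

```bash
python3 st.py
```

```text
tcp_pos [0.47079036 0.00115732 0.09935212]
eef_rot [ 1.79904822e+02 -3.41093276e-02 -5.37848470e+01]
contact_force [ 0.49299306 -5.39534861  1.73929589]
moment [-1.89320113  0.11290024  0.06976599]
gripper_width 0.014234533752572599
```

Call:
carry_out(
  commands=[0, -0.012, 0, -0.5, 1, 0, 0, 0, -0.5, 1, 0, 0, 0, -0.5, 1],
)

```text
time_s: 18.95
tcp_pos: [0.4708, 0.001, 0.0994]
eef_rot: [179.9, -0.0, -59.7]
contact_force: [-0.6, -2.8, 2.4]
gripper_width: 0.0137
```

```bash
python3 st.py
```

```text
tcp_pos [0.4707731  0.00103555 0.09935469]
eef_rot [ 1.79931789e+02 -1.62704727e-02 -5.97124946e+01]
contact_force [-0.55573402 -2.83838097  2.43534852]
moment [-0.86607657  0.47987563  0.0419987 ]
gripper_width 0.013702042421620014
```

Call:
carry_out(
  commands=[0, 0, 0, -0.3, 1, 0, 0, 0, -0.2, 1],
)

```text
time_s: 19.15
tcp_pos: [0.4708, 0.0011, 0.0994]
eef_rot: [179.9, -0.0, -61.7]
contact_force: [-1.1, -4.3, 2.8]
gripper_width: 0.0139
```

```bash
python3 st.py
```

```text
tcp_pos [0.47076394 0.00108591 0.0993558 ]
eef_rot [ 1.79933177e+02 -1.76603309e-02 -6.16652625e+01]
contact_force [-1.08706131 -4.26347121  2.79132212]
moment [-1.58558044  0.69810324  0.05511278]
gripper_width 0.013916877098719856
```

Call:
carry_out(
  commands=[0, -0.01, 0, -0.25, 1, 0, 0, 0, 0, 1],
)

```text
time_s: 19.35
tcp_pos: [0.4708, 0.001, 0.0993]
eef_rot: [180.0, 0.0, -62.6]
contact_force: [-2.7, -2.4, 5.8]
gripper_width: 0.0139
```

```bash
python3 st.py
```

```text
tcp_pos [0.47075219 0.00103863 0.09931576]
eef_rot [ 1.79950854e+02  4.46445169e-03 -6.26420564e+01]
contact_force [-2.68127572 -2.44329173  5.84299489]
moment [-0.9808819   1.40989759  0.23182079]
gripper_width 0.013899712704355159
```

Call:
carry_out(
  commands=[0, 0, 0, -0.25, 1, 0, 0, 0, 0, 1],
)

```text
time_s: 19.55
tcp_pos: [0.4708, 0.001, 0.0993]
eef_rot: [180.0, -0.0, -63.7]
contact_force: [-3.4, -2.8, 5.6]
gripper_width: 0.0143
```

```bash
python3 st.py
```

```text
tcp_pos [0.47082138 0.00098397 0.09931246]
eef_rot [ 1.79950534e+02 -7.15535631e-03 -6.36526242e+01]
contact_force [-3.35893197 -2.7798284   5.55064555]
moment [-1.39444625  1.47148304  0.30698227]
gripper_width 0.014251055976652625
```

The moment climbs to 0.3 N m at 70° of turn, so the end of travel is reached. I'm letting go and rising straight up.

Call:
carry_out(
  commands=[0, 0, 0, 0.15, 0.6, 0, 0, 0, 0, 0.3, 0, 0, 0, 0, 0.1, 0, 0, 0, 0, 0, 0, 0, 0, 0, 0, 0, 0, 0, 0, 0],
)

```text
time_s: 20.15
tcp_pos: [0.4713, 0.0013, 0.0994]
eef_rot: [-180.0, 0.0, -63.0]
contact_force: [-0.3, -0.3, -0.2]
gripper_width: 0.043
```

Call:
carry_out(
  commands=[0, 0, 0.2, 0, 0, 0, 0, 0.5, 0, 0, 0, 0, 1, 0, 0, 0, 0, 1, 0, 0, 0, 0, 0.5, 0, 0, 0, 0, 0, 0, 0, 0, 0, 0, 0, 0],
)

```text
time_s: 20.85
tcp_pos: [0.4711, 0.0013, 0.228]
eef_rot: [-179.9, 0.0, -63.0]
contact_force: [0.1, -0.7, 0.1]
gripper_width: 0.0438
```

```bash
python3 look.py w4 | head -7
```

```text
time_s 20.85
joints [ 24.1694   1.8721 -25.8995  -0.018  -62.1422   2.8037]
tcp_pos [0.4711 0.0013 0.228 ]
eef_rot [-179.9131    0.0117  -63.0353]
contact_force [ 0.1402 -0.67    0.0529]
moment [-0.0278  0.1059  0.0224]
gripper_width 0.04381692449285857
```

View pics/w4.png

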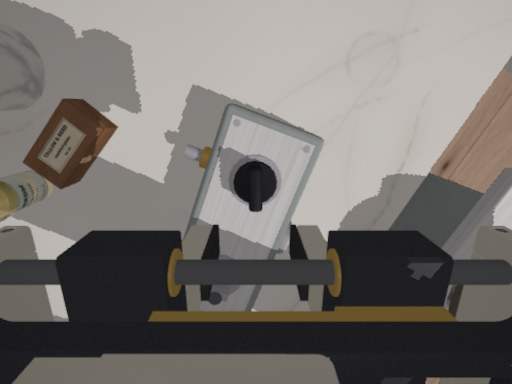

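The knob bar, at (256,188), stands in line with the tool, so it is about 69° round. One last side view will check the lever and the bystanders.

Run:
```python
from plant import cams
import cv2
cv2.imwrite("pics/side1.png",cams.capture("side")["frame"][:,:,::-1])
```

```text
(no output)
```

View pics/side1.png

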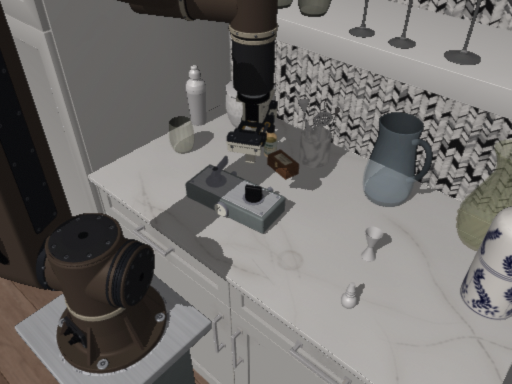

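The tumbler (181,135), jigger (372,243) and stopper (349,297) stand where they were. The lever points to the back near (220,168), the knob bar is turned, and the gripper is clear of everything.

```bash
python3 -c "
from plant import r
print(r.close_job())"
```

```text
the job is handed in; nothing more can be done
None
```

The manifold is in service and the job is handed in. The lever is at its home stop, the knob is turned as far as it goes, and the gripper is open and clear of everything. It took about 21 s of the 64 s allowed.

- **Lever:** I pushed it with closed fingers against a drag of about 3 N. The stop came in at about 70° of swing, and I stopped pushing at about 10 N, half the strain limit. After I backed off, the wrist camera put it at about 72–73°, which agrees within 2–3°.
- **Knob:** I pinched it at 10 N. It turned freely at 0.05–0.1 N m, with no bolt resistance. At 69–70° the resistance rose to about 0.3 N m, which matches the 1.2 rad end of travel, so I stopped and let go.
- **Last checks:** After letting go, the wrist picture showed the knob bar still at the end of its travel. In the side picture the lever points to the back, and the tumbler, jigger and stopper stand where they were. The force on the tool was near zero.
- **Disagreements:** Position estimates of the manifold from different views differed by 4–9 mm, and feel settled them. My first rough reading of the lever angle after the swing was 78°, which the closer crop corrected. I measured the drag at about 3 N, above the stated 1–2 N.

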